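# Unlock the tin carrier and find the fullest tin by its weight

## Robot

A 6-joint arm with a two-finger parallel gripper is mounted at the origin on a cart in front of the work surface, level with it; the furniture and walls round the work are solid. World frame = base frame: x ahead of the robot, y to its left, z up, the work surface at z = 0. Lengths are in m, angles in degrees, forces in N, time in s.
With the tool pointing down it reaches from about 0.25 to 0.725 m from the base axis. Payload 9.7 kg.
Tool frame: the origin (TCP) lies between the finger pads; the fingertips stand 25 mm ahead of it and the grasp point (between the pads) lies 6 mm ahead of it; z points along the fingers, y is the line along which they close (so a half turn about z gives the same grasp; the last joint's range is limited). The gripper opens to 85 mm and grips with 20 to 120 N. Pads are 22 mm wide; open, the fingers measure 114 mm over their backs; the gripper's body (76 mm by 85 mm) begins 54 mm behind the grasp point. The pads swing forward as they close: fully open they stand 13 mm farther back than shut.
Start: joints at [67.724, 4.979, 10.078, 95.1, 0, 90], TCP at [0.208, 0.509, 0.256] pointing down, gripper open.
Joint ranges: [-179.16, 179.16], [-48.56, 103.87], [-65.8, 70.77], [-126.05, 130.52], [-82.76, 87.17], [-180, 180]. Speed limits (degrees/s): [127.2, 127.2, 147.25, 180, 180, 180].

## Interface

Orientations are given as [roll, pitch, yaw] about the fixed x, y, z axes, in that order (R = Rz(yaw) Ry(pitch) Rx(roll)).
In Python, from workcell import bot gives the robot as it stands. The module is installed in compiled form; this text tells all that it offers.
- The arm moves only by the tool tcp_steps, called after "Request:" as name(argument=value, ...) on one line, values as JSON. Schema: {"type":"object","properties":{"plan":{"type":"array","items":{"type":"array","prefixItems":[{"type":"array","items":{"type":"number"},"minItems":3,"maxItems":3},{"type":"number"},{"type":"number"}],"minItems":3,"maxItems":3},"minItems":1,"maxItems":5},"force":{"type":"number"},"only":{"type":"string"},"quiet":{"type":"boolean"},"lines":{"type":"string"}},"required":["plan"],"additionalProperties":false}. plan is a list of rows, 1 to 5 of them, each written [[dx, dy, dz], turn, opening]: dx, dy, dz in m, then a turn about the tool's z in degrees, then the finger opening in m; each row is the pose to reach, as a shift and turn from the pose commanded when the call began, along the tool's axes at that moment; what a row does not reach only later rows make up. A row lasts 1/12 s, in which the tool goes at most 0.0417 m and 7.16 degrees, less where a joint would pass 70% of its speed; a pose out of reach is approached as far as the arm can. The fingers move at their own pace and stop on an object; force is the grip in N (left out, the last holds). Time passes only in rows, so rows that do not move let the fingers close. The tool returns the time, the measured TCP pose, the force, the opening and the grip force at its end. only (a regular expression) keeps the lines of the reply that match it, lines (a string "A,B") keeps lines A to B, and quiet returns only ok. Input that does not fit is refused with a message, and nothing moves.
- bot.get_obs(): the state, without advancing time (a new reading comes with each control period).
- bot.camera(name): name is "scene" or "top"; returns the picture (384x512x3 uint8, blue, green, red); there is no depth.
- bot.camera_info(name): a dict with "mtx" (3x3 intrinsics, pixels), "extrinsics" (4x4, takes a point from camera to world coordinates). Camera axes: x right, y down, z forward; pixel columns grow to the right and rows downward; lengths in m; the calibration is good to about 2 mm. A picture is of the moment at which its call begins. camera_info takes no time and is no camera call.
- bot.job_done(): hands the job in; it is judged then, once.
The state is a dict: "time": time; "q": joint angles; "qd": joint speeds; "joint_efforts": joint torques, N m; "ee_pos": TCP position; "tcp_rot": TCP orientation; "wrist_force": force on the tool from outside, world axes, zero at the start; "torque": the same for the moment, N m; "opening": finger opening in m; "grasp_force": force on a finger pad.
Only numpy, scipy, OpenCV 4.12 (cv2) and the standard library are available. Lean on these libraries where they do the work, as an engineer would, in place of code of your own. Each camera call takes 0.05 s, during which the arm holds its last target. There are 200 camera calls.

## Task

Take the T-handled square key from its block, push it fully home in the lock on top of the tin carrier and turn it clockwise to the stop, so that the red arms free the tins; leave the key in the lock. Then lift the three closed tins off their seats one after another to feel their weights, keeping them upright and standing each back in its seat, and finish holding the heaviest one up in the gripper, upright and still, about 15 cm above its seat, with the other two back in their seats. Leave the loose things around the carrier where they are.

Things in the scene. Friction and masses are not known exactly. Their poses are not given: they have to be found in the camera images.
- carrier: fixed tin carrier: three-lobed plywood base 15 mm thick, 127 mm from its axis to the outer edge, a steel column 24 mm in diameter in the middle, and on it the lock with three red arms. Origin on its axis at bench height, z up; seat 1 lies at -x of the axis, seats 2 and 3 at +x.
- seat_1 (a point): centre of the floor of seat 1 of the carrier, 15 mm above the bench: flat, with a rubber lip 8 mm high, 62 mm in inner diameter; a tin stands in it with about 5 mm of play all round. The seats lie 88 mm from the carrier's axis, 120 degrees apart. Axes as the carrier's.
- seat_2 (a point): centre of the floor of seat 2 of the carrier, 15 mm above the bench: flat, with a rubber lip 8 mm high, 62 mm in inner diameter; a tin stands in it with about 5 mm of play all round. The seats lie 88 mm from the carrier's axis, 120 degrees apart. Axes as the carrier's.
- seat_3 (a point): centre of the floor of seat 3 of the carrier, 15 mm above the bench: flat, with a rubber lip 8 mm high, 62 mm in inner diameter; a tin stands in it with about 5 mm of play all round. The seats lie 88 mm from the carrier's axis, 120 degrees apart. Axes as the carrier's.
- lock (a joint): turn of the lock, rad: near 0 locked (starts 0 to 0.1), its three red arms 4 mm above the lids; grows clockwise as seen from above to its stop at 1.05, arms between the tins (lids clear from 0.6 on). Stays where it is left; turns at about 0.06 N m, meant to be turned by the key only. Arms: 4 mm thick, 24 mm wide, out to 74 mm from the axis, underside 91 mm above the bench.
- socket (a point): centre of the mouth of the lock's square socket, on top of the round lock barrel (45 mm in diameter) on the carrier's axis, 123 mm above the bench. It turns with the lock; x and y axes square to the socket's sides, z up. Socket 13.6 mm square, 24 mm deep, 2 mm chamfer at the mouth.
- key: loose key, 0.09 kg: steel shank 12 mm square, narrower tip, black T-handle. Origin at the tip of the shank, z up the shank, x along the handle; shank sides square to x and y, so it fits the socket four ways. Handle 46 mm long, 13 mm thick, 16 mm high. Home in the socket its tip is 24 mm below the mouth, its top 159 mm above the bench. It has about 8 degrees of turning play in the socket.
- key_tip (a point): tip of the key's shank, the key's origin.
- key_grip (a point): middle of the key's T-handle, 52 mm above the tip; pinch it here from above across its 13 mm thickness (along the key's y).
- key_block: fixed beech block 60x60x34 mm in which the key stands upright in a 14 mm square hole, 22 mm deep (floor 12 mm above the bench). Origin at the centre of its underside.
- tin_1: one of three closed, identical tins (steel, white band, blue lid), 52 mm in diameter, 72 mm high, standing in seat 1 at the start; origin at its underside, z up. Hidden loose contents: the tins weigh about 0.24, 0.34 and 0.68 kg (each within 8 per cent), differently placed each start. Grip it across its diameter, fingers closing square to the line from column to tin; 40 N holds it.
- tin_2: one of three closed, identical tins (steel, white band, blue lid), 52 mm in diameter, 72 mm high, standing in seat 2 at the start; origin at its underside, z up. Hidden loose contents: the tins weigh about 0.24, 0.34 and 0.68 kg (each within 8 per cent), differently placed each start. Grip it across its diameter, fingers closing square to the line from column to tin; 40 N holds it.
- tin_3: one of three closed, identical tins (steel, white band, blue lid), 52 mm in diameter, 72 mm high, standing in seat 3 at the start; origin at its underside, z up. Hidden loose contents: the tins weigh about 0.24, 0.34 and 0.68 kg (each within 8 per cent), differently placed each start. Grip it across its diameter, fingers closing square to the line from column to tin; 40 N holds it.
- star_knob: bystander: loose black star knob with an upright steel stud, 36x35x40 mm, lying on the bench; to be left alone. Origin at the centre of its underside.
- beech_block: bystander: loose beech offcut, 38x70x16 mm, lying on the bench; to be left alone. Origin at the centre of its underside.
- wing_nut: bystander: loose steel wing nut, 17x40x20 mm, lying on the bench; to be left alone. Origin at the centre of its underside.
- hex_bolt: bystander: loose steel hex bolt, 15x56x17 mm, lying on the bench; to be left alone. Origin at the centre of its underside.
Things that resemble listed ones, but are neither listed nor needed, are in the scene too. Leave any green or orange look-alike of the tin_2 alone.

How it is judged (in metres and radians):
On the way, in this order (a step that is already met when the one before it is completed fails the run):
1. the key is pushed home in the lock's socket (tip at least 18 mm below the mouth) (z of key_tip in the frame of socket below -0.018 m and horizontal distance between key_tip and socket below 0.005 m and angle between key's own z axis and vertical below 0.15 rad), for 0.1 s.
2. the lock is turned clockwise to its stop (beyond 0.85 rad) with the key in it (all of step 1 and value of joint lock above 0.85 rad), for 0.1 s.
3. a first tin is lifted off its seat by the gripper (6 mm or more) (((z of tin_1 in the frame of seat_1 above 0.006 m and contact force between tin_1 and carrier below 0.05 N and contact force between tin_1 and the fingers above 1 N) or (z of tin_2 in the frame of seat_1 above 0.006 m and contact force between tin_2 and carrier below 0.05 N and contact force between tin_2 and the fingers above 1 N) or (z of tin_3 in the frame of seat_1 above 0.006 m and contact force between tin_3 and carrier below 0.05 N and contact force between tin_3 and the fingers above 1 N))), for 0.2 s.
4. it is set back: all three tins stand in the seats, let go ((distance between tin_1 and seat_1 below 0.007 m or distance between tin_1 and seat_2 below 0.007 m or distance between tin_1 and seat_3 below 0.007 m) and angle between each of tin_1, tin_2, tin_3's own z axis and vertical below 0.08 rad and (distance between tin_2 and seat_1 below 0.007 m or distance between tin_2 and seat_2 below 0.007 m or distance between tin_2 and seat_3 below 0.007 m) and (distance between tin_3 and seat_1 below 0.007 m or distance between tin_3 and seat_2 below 0.007 m or distance between tin_3 and seat_3 below 0.007 m) and contact force between each of tin_1, tin_2, tin_3 and the fingers below 0.3 N), for 0.1 s.
5. a second lift of a tin (((z of tin_1 in the frame of seat_1 above 0.006 m and contact force between tin_1 and carrier below 0.05 N and contact force between tin_1 and the fingers above 1 N) or (z of tin_2 in the frame of seat_1 above 0.006 m and contact force between tin_2 and carrier below 0.05 N and contact force between tin_2 and the fingers above 1 N) or (z of tin_3 in the frame of seat_1 above 0.006 m and contact force between tin_3 and carrier below 0.05 N and contact force between tin_3 and the fingers above 1 N))), for 0.2 s.
6. it is set back: all three tins stand in the seats, let go (all of step 4), for 0.1 s.
7. a third lift of a tin (((z of tin_1 in the frame of seat_1 above 0.006 m and contact force between tin_1 and carrier below 0.05 N and contact force between tin_1 and the fingers above 1 N) or (z of tin_2 in the frame of seat_1 above 0.006 m and contact force between tin_2 and carrier below 0.05 N and contact force between tin_2 and the fingers above 1 N) or (z of tin_3 in the frame of seat_1 above 0.006 m and contact force between tin_3 and carrier below 0.05 N and contact force between tin_3 and the fingers above 1 N))), for 0.2 s.
At the end, for the whole second after the job is handed in: The heaviest tin is held by the fingers over 12 cm above the seats, upright (0.2 rad), still and clear of the carrier; the two lighter tins (each pressing on the carrier with under 5.6 N) stand within 7 mm of seat centres; the key is home in the lock, turned beyond 0.85 rad (all of step 2 and ((z of tin_1 in the frame of seat_1 above 0.12 m and angle between tin_1's own z axis and vertical below 0.2 rad and linear speed of tin_1 below 0.05 m/s and contact force between tin_1 and the fingers above 2 N and contact force between tin_1 and carrier below 0.05 N and ((distance between tin_2 and seat_1 below 0.007 m or distance between tin_2 and seat_2 below 0.007 m or distance between tin_2 and seat_3 below 0.007 m) and angle between tin_2's own z axis and vertical below 0.08 rad) and ((distance between tin_3 and seat_1 below 0.007 m or distance between tin_3 and seat_2 below 0.007 m or distance between tin_3 and seat_3 below 0.007 m) and angle between tin_3's own z axis and vertical below 0.08 rad) and contact force between tin_2 and carrier between 0.5 and 5.6 N and contact force between tin_3 and carrier between 0.5 and 5.6 N) or (z of tin_2 in the frame of seat_1 above 0.12 m and angle between tin_2's own z axis and vertical below 0.2 rad and linear speed of tin_2 below 0.05 m/s and contact force between tin_2 and the fingers above 2 N and contact force between tin_2 and carrier below 0.05 N and ((distance between tin_1 and seat_1 below 0.007 m or distance between tin_1 and seat_2 below 0.007 m or distance between tin_1 and seat_3 below 0.007 m) and angle between tin_1's own z axis and vertical below 0.08 rad) and ((distance between tin_3 and seat_1 below 0.007 m or distance between tin_3 and seat_2 below 0.007 m or distance between tin_3 and seat_3 below 0.007 m) and angle between tin_3's own z axis and vertical below 0.08 rad) and contact force between tin_1 and carrier between 0.5 and 5.6 N and contact force between tin_3 and carrier between 0.5 and 5.6 N) or (z of tin_3 in the frame of seat_1 above 0.12 m and angle between tin_3's own z axis and vertical below 0.2 rad and linear speed of tin_3 below 0.05 m/s and contact force between tin_3 and the fingers above 2 N and contact force between tin_3 and carrier below 0.05 N and ((distance between tin_1 and seat_1 below 0.007 m or distance between tin_1 and seat_2 below 0.007 m or distance between tin_1 and seat_3 below 0.007 m) and angle between tin_1's own z axis and vertical below 0.08 rad) and ((distance between tin_2 and seat_1 below 0.007 m or distance between tin_2 and seat_2 below 0.007 m or distance between tin_2 and seat_3 below 0.007 m) and angle between tin_2's own z axis and vertical below 0.08 rad) and contact force between tin_1 and carrier between 0.5 and 5.6 N and contact force between tin_2 and carrier between 0.5 and 5.6 N))); the arm keeps its last pose, push and grip.
It fails at once if the lock is forced round without the key in its socket (value of joint lock between 0.2 and 0.8 rad and not (z of key_tip in the frame of socket below -0.008 m and horizontal distance between key_tip and socket below 0.008 m)).
It fails at once if a tin is tipped by more than 0.5 rad (angle between any of tin_1, tin_2, tin_3's own z axis and vertical above 0.5 rad).
It fails at once if a bystander is moved by more than 3 cm (distance of any of star_knob, beech_block, wing_nut, hex_bolt from where it was at the start of the episode above 0.03 m).
It also fails if it takes over 72 s, if anything falls off the work surface, if the arm or the gripper's body presses on something with over 40 N, if the wrist force passes 120 N, or if a joint passes its speed limit or range.

## Working session

There is one attempt and no reset: what is moved stays moved. The work goes in short steps, Python scripts to look and compute and a tool call to move; the robot and the scene stay as the last step left them, time stands still between calls to the robot, and variables do not carry over. Pictures are saved under pics/ and viewed, at most 10 in all, crops included, and the job is handed in when it is done.

```bash
mkdir -p pics; python3 - <<'E'
from workcell import bot
import cv2,numpy as np
for n in("scene","top"):
    im=bot.camera(n); cv2.imwrite(f"pics/{n}0.png",im)
    i=bot.camera_info(n); print(n,np.round(i["mtx"],1).tolist(),np.round(i["extrinsics"],4).tolist())
o=bot.get_obs();print({k:np.round(v,3).tolist() for k,v in o.items()})
E
```

```text
scene [[368.7, 0.0, 253.6], [0.0, 368.7, 188.9], [0.0, 0.0, 1.0]] [[0.7659, -0.2585, 0.5887, 0.0294], [-0.6429, -0.3088, 0.7009, -0.7027], [0.0006, -0.9153, -0.4027, 0.4703], [0.0, 0.0, 0.0, 1.0]]
top [[365.9, 0.0, 253.3], [0.0, 365.9, 187.0], [0.0, 0.0, 1.0]] [[-0.0245, -0.9864, 0.1626, 0.3575], [-0.9992, 0.0292, 0.0261, -0.058], [-0.0305, -0.1618, -0.9863, 1.2233], [0.0, 0.0, 0.0, 1.0]]
{'time': 0.1, 'q': [67.723, 5.009, 10.041, 95.101, -0.0, 90.003], 'qd': [-0.06, -0.03, 0.028, -0.032, -0.022, 0.073], 'joint_efforts': [0.002, -52.156, 46.566, 0.016, 0.0, -0.0], 'ee_pos': [0.208, 0.509, 0.256], 'tcp_rot': [-179.93, 0.0, 157.72], 'wrist_force': [0.674, -0.212, 0.137], 'torque': [-0.008, -0.001, -0.022], 'grasp_force': 0.0, 'opening': 0.086}
```

View pics/scene0.png

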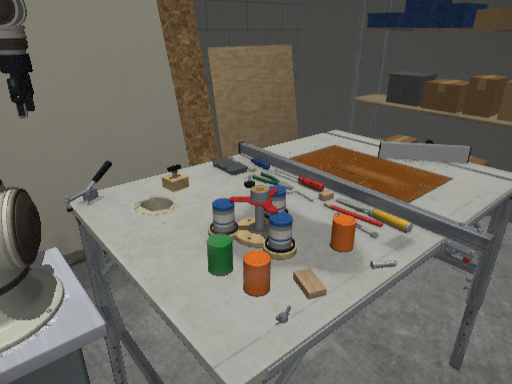

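View pics/top0.png

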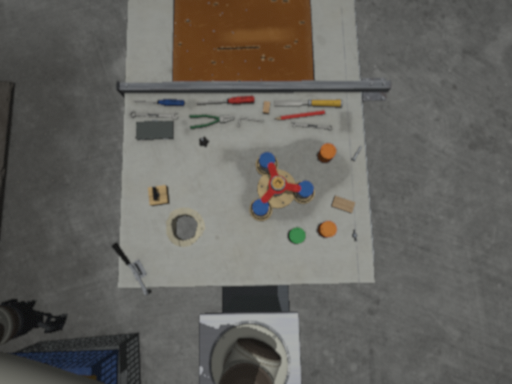

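The scene view shows the carrier with its three blue-lidded tins at about (223,205), (278,193) and (281,220), and the key in its block at (175,175). In the top view, the lids are at (267,160), (306,190) and (261,209), the lock is at (278,184) and the key block is at (158,196). The green and orange tins are look-alikes.

```bash
cat > h.py <<'E'
from workcell import bot
import cv2,numpy as np
I={n:bot.camera_info(n) for n in("scene","top")}
def ray(n,uv):
    E=np.array(I[n]["extrinsics"]); d=E[:3,:3]@np.linalg.solve(np.array(I[n]["mtx"]),[uv[0],uv[1],1]); return E[:3,3],d
def onz(n,uv,z):
    o,d=ray(n,uv); return o+d*(z-o[2])/d[2]
def tri(a,b):
    (o1,d1),(o2,d2)=ray("scene",a),ray("top",b)
    s=np.linalg.lstsq(np.c_[d1,-d2],o2-o1,rcond=None)[0]; p,q=o1+s[0]*d1,o2+s[1]*d2
    return (p+q)/2,np.linalg.norm(p-q)
def proj(n,P):
    E=np.linalg.inv(np.array(I[n]["extrinsics"])); c=E[:3,:3]@P+E[:3,3]; u=np.array(I[n]["mtx"])@c; return u[:2]/u[2]
def blobs(m,box=None,amin=5):
    m=m.astype(np.uint8)
    if box: k=np.zeros_like(m); x0,y0,x1,y1=box; k[y0:y1,x0:x1]=1; m=m*k
    n,l,s,c=cv2.connectedComponentsWithStats(m)
    return [(int(s[i,4]),c[i],np.argwhere(l==i)[:,::-1].astype(np.float32)) for i in range(1,n) if s[i,4]>=amin]
E
python3 - <<'E'
from h import *
np.set_printoptions(precision=4,suppress=True)
t=cv2.imread("pics/top0.png"); s=cv2.imread("pics/scene0.png")
h=cv2.cvtColor(t,cv2.COLOR_BGR2HSV)
L=[]
for a,c,p in blobs((h[...,0]>100)&(h[...,0]<130)&(h[...,1]>120),(230,140,330,230),30):
    P=onz("top",c,.087);L.append(P);print("lid",a,c,P,2*np.sqrt(a/np.pi))
C=np.mean(L,0);print("centre",C,[(np.linalg.norm(P-C),np.degrees(np.arctan2(*(P-C)[1::-1]))) for P in L])
for a,c,p in blobs(((h[...,0]<8)|(h[...,0]>172))&(h[...,1]>150),(240,150,320,215),20):
    print("red",a,c,onz("top",c,.095))
# key handle
for a,c,p in blobs(t.max(2)<60,(145,180,175,210)): 
    print("key top",a,c,onz("top",c,.072),[onz("top",q,.072)[:2] for q in cv2.boxPoints(cv2.minAreaRect(p))])
for a,c,p in blobs(s.max(2)<60,(160,160,190,190)): print("key scene",a,c,cv2.boundingRect(p.astype(np.int32)))
crop=np.hstack([cv2.resize(t[150:220,140:180],(340,595),interpolation=0)[:,:],cv2.resize(s[155:195,155:195],(440,595),interpolation=0)])
cv2.imwrite("pics/c1.png",crop)
crop=np.hstack([cv2.resize(t[145:225,245:325],(400,400),interpolation=2),cv2.resize(s[170:250,205:285],(400,400),interpolation=2)])
cv2.imwrite("pics/c2.png",crop)
E
```

```text
lid 142 [265.8451 158.9718] [ 0.6342 -0.0699  0.087 ] 13.446189622059965
lid 158 [305.8861 188.6203] [ 0.5349 -0.1923  0.087 ] 14.183506197980657
lid 164 [259.689  207.5915] [ 0.4793 -0.046   0.087 ] 14.450303987687134
centre [ 0.5495 -0.1028  0.087 ] [(np.float64(0.09088095709526403), np.float64(21.196364221631818)), (np.float64(0.09074801752502763), np.float64(-99.2275087028305)), (np.float64(0.09023210749488696), np.float64(141.05768829352232))]
red 89 [272.0225 169.6067] [ 0.5973 -0.0882  0.095 ]
red 230 [279.6087 190.7435] [ 0.5294 -0.1096  0.095 ]
key top 46 [155.1522 193.5217] [0.5355 0.2881 0.072 ] [array([0.5534, 0.2975]), array([0.5554, 0.2828]), array([0.5189, 0.2761]), array([0.5169, 0.2907])]
key scene 70 [173.5429 168.4286] (167, 165, 14, 8)
```

View pics/c1.png

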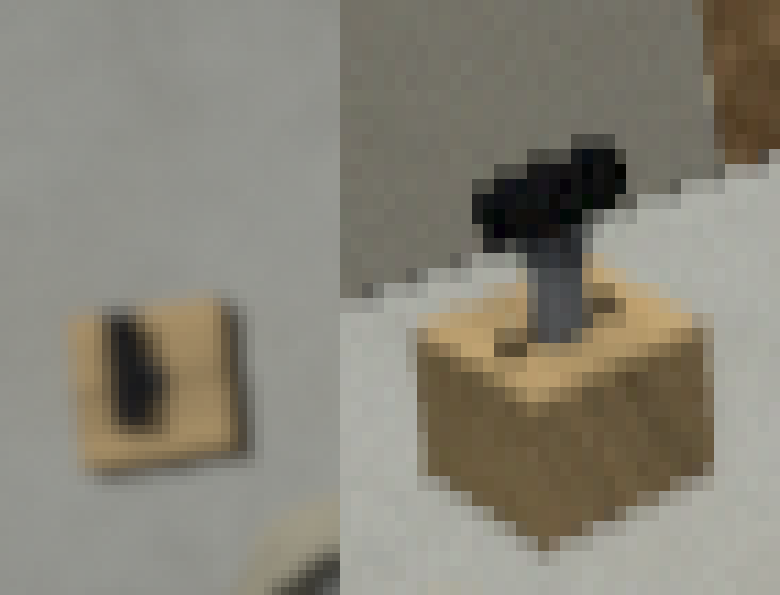

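View pics/c2.png

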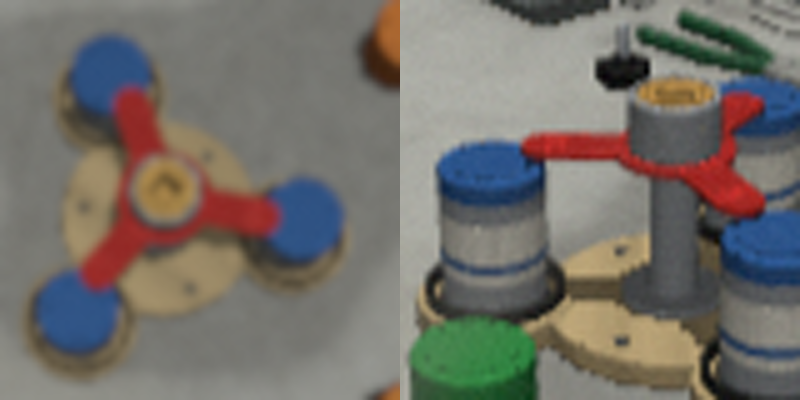

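The first crop shows the key's black handle about 10 pixels long in the top view, running roughly along the block's edges, with the shank square in the hole. The second shows the red arms over the lids and the brass-coloured socket face on top of the grey barrel, at about (278,183) in the top image. Next I measure those more precisely.

```bash
python3 - <<'E'
from h import *
np.set_printoptions(precision=4,suppress=True)
t=cv2.imread("pics/top0.png"); s=cv2.imread("pics/scene0.png")
ht=cv2.cvtColor(t,cv2.COLOR_BGR2HSV);hs=cv2.cvtColor(s,cv2.COLOR_BGR2HSV)
br=lambda h:(h[...,0]>9)&(h[...,0]<30)&(h[...,1]>110)&(h[...,2]>90)
A=blobs(br(ht),(268,174,288,194));B=blobs(br(hs),(250,183,272,194))
for n,X in(("top",A),("scene",B)):
    for a,c,p in X: print(n,a,c,cv2.boundingRect(p.astype(np.int32)),onz(n,c,.123))
a=max(A,key=lambda x:x[0])[1];b=max(B,key=lambda x:x[0])[1];print("tri",tri(b,a))
bt=lambda h:(h[...,0]>8)&(h[...,0]<30)&(h[...,1]>60)
X=max(blobs(bt(ht)|(t.max(2)<70),(145,180,173,209)),key=lambda x:x[0])
m=max(blobs(bt(ht)&(ht[...,2]>120),(145,180,173,209)),key=lambda x:x[0])
r=cv2.minAreaRect(m[2]);print("block",m[0],r,onz("top",r[0],.034),[onz("top",q,.034)[:2] for q in cv2.boxPoints(r)])
print("key tri",tri((173.54,168.43),(155.15,193.52)))
for k in ("key",): 
    c=[q for q in blobs(s.max(2)<60,(160,160,190,190))][0][2]; r=cv2.minAreaRect(c);print(r)
    print([onz("scene",q,.064) for q in ((167.5,170.5),(180,166.5))])
# block top from scene: bright tan
m=max(blobs(bt(hs)&(hs[...,2]>130),(155,160,195,195)),key=lambda x:x[0]);print(m[0],m[1],[onz("scene",q,.034)[:2] for q in cv2.boxPoints(cv2.minAreaRect(m[2]))], [onz("scene",q,.034)[:2] for q in((162.2,177),(174.,182.3),(188.5,176.5),(178.5,172.3))])
E
```

```text
top 93 [277.6559 182.2043] (273, 176, 11, 12) [ 0.5516 -0.1033  0.123 ]
scene 62 [259.5484 188.0323] (253, 186, 15, 5) [ 0.551  -0.1035  0.123 ]
tri (array([ 0.5515, -0.1032,  0.1228]), np.float64(0.0003540672056401901))
block 217 ((157.1219482421875, 194.5975799560547), (18.000341415405273, 17.558616638183594), 83.6598129272461) [0.5376 0.2928 0.034 ] [array([0.5654, 0.3259]), array([0.5702, 0.2675]), array([0.5101, 0.26  ]), array([0.5053, 0.3179])]
key tri (array([0.5364, 0.2914, 0.0621]), np.float64(0.0013910759587833442))
((173.88235473632812, 169.0294189453125), (6.790997505187988, 13.339459419250488), 75.96376037597656)
[array([0.5103, 0.2828, 0.064 ]), array([0.5577, 0.2894, 0.064 ])]
101 [174.4752 177.1584] [array([0.5069, 0.3201]), array([0.5911, 0.3246]), array([0.5611, 0.2595]), array([0.4824, 0.2579])] [array([0.5052, 0.3142]), array([0.5125, 0.2514]), array([0.5714, 0.2644]), array([0.5655, 0.3175])]
```

The socket triangulates to (0.5515, -0.1032, 0.1228), which matches the given height of 0.123. The key is at about (0.537, 0.292) with its handle at about 8°. I still need the socket's orientation, so I'll average a few frames and enlarge them.

```bash
python3 - <<'E'
from h import *
out=[]
for n,P in(("top",6),("scene",6)):
    im=np.mean([bot.camera(n).astype(float) for _ in range(6)],0).astype(np.float32)
    np.save(f"pics/{n}.npy",im)
    # rectify the z=0.123 plane around the socket: 32 mm square, x up, y left, 0.08 mm/px
    w=np.array([[-.016,-.016],[.016,-.016],[.016,.016],[-.016,.016]])
    src=np.float32([proj(n,np.array([.5513+a,-.1033+b,.123])) for a,b in w])
    dst=np.float32([[200-b/.08e-3,200-a/.08e-3] for a,b in w])
    r=cv2.warpPerspective(im,cv2.getPerspectiveTransform(src,dst),(400,400),flags=cv2.INTER_CUBIC)
    g=r.min(2) if 0 else r
    out.append(np.clip((g-40)*1.5,0,255).astype(np.uint8))
cv2.imwrite("pics/sock.png",np.hstack(out))
E
```

```text
(no output)
```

View pics/sock.png

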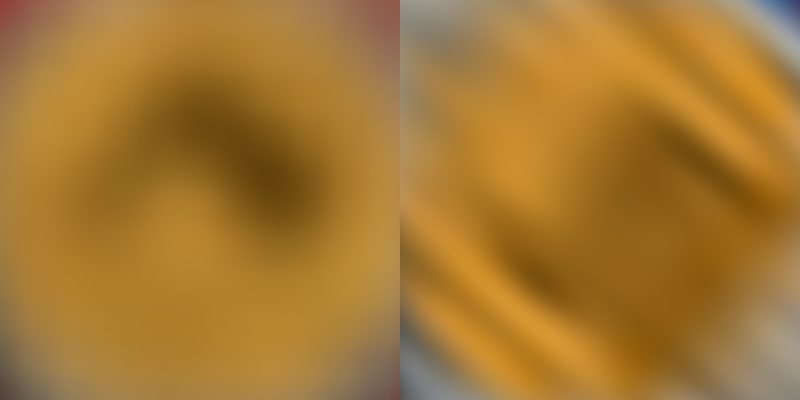

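The top rectification shows the socket as a diamond, with its corner near (190,95) pointing to +x and its sides at about 45°. Against the lids at 21°, -99° and 141°, the socket axes are therefore about -39° to -45° (mod 90). Now I move above the key.

Request:
tcp_steps(plan=[[[-0.386, -0.077, 0.09], -30.3, 0.04], [[-0.386, -0.077, 0.09], -30.3, 0.04], [[-0.386, -0.077, 0.09], -30.3, 0.04], [[-0.386, -0.077, 0.09], -30.3, 0.04], [[-0.386, -0.077, 0.09], -30.3, 0.04]], force=40)

```text
time: 1.12
ee_pos: [0.3679, 0.4034, 0.2128]
tcp_rot: [180.0, 0.0, -171.6]
wrist_force: [0.3, 0.9, 0.5]
opening: 0.0402
grasp_force: 0.0
```

```bash
python3 - <<'E'
from h import *
print(np.round(bot.get_obs()["q"],2))
t=np.load("pics/top.npy").astype(np.uint8);h=cv2.cvtColor(t,cv2.COLOR_BGR2HSV)
m=((h[...,0]<8)|(h[...,0]>172))&(h[...,1]>140)
a=[];
for v,u in np.argwhere(m):
    if 240<u<320 and 150<v<215:
        p=onz("top",(u,v),.094)-[.5513,-.1032,.094]; r=np.hypot(*p[:2])
        if .04<r<.076:a.append(np.degrees(np.arctan2(p[1],p[0])))
a=np.array(a);k=[a[abs((a-c+180)%360-180)<35] for c in(21,-99,141)]
print([(len(x),x.mean().round(1) if abs(x).max()<170 else np.mean(x%360).round(1)) for x in k])
E
```

```text
[4.763e+01 3.680e+00 3.880e+00 9.015e+01 1.000e-02 3.920e+01]
[(68, np.float64(17.4)), (70, np.float64(-104.2)), (66, np.float64(137.5))]
```

Request:
tcp_steps(plan=[[[-0.15, -0.135, 0.06], 0, 0.04], [[-0.15, -0.135, 0.06], 0, 0.04], [[-0.15, -0.135, 0.06], 0, 0.04], [[-0.15, -0.135, 0.06], 0, 0.04], [[-0.15, -0.135, 0.06], 0, 0.04]])

```text
time: 1.53
ee_pos: [0.5339, 0.2912, 0.1531]
tcp_rot: [180.0, 0.0, -172.0]
wrist_force: [0.9, 0.8, -0.7]
opening: 0.0403
grasp_force: 0.0
```

Request:
tcp_steps(plan=[[[0, 0, 0], 0, 0.04], [[0, 0, 0], 0, 0.04]])

```text
time: 1.7
ee_pos: [0.5335, 0.2909, 0.1521]
tcp_rot: [-180.0, -0.1, -172.2]
wrist_force: [-0.2, 0.7, -0.3]
opening: 0.0399
grasp_force: 0.0
```

```bash
python3 - <<'E'
from h import *
a=bot.camera("top");b=bot.camera("scene")
cv2.imwrite("pics/a1.png",np.hstack([cv2.resize(a[150:230,120:200],(400,400)),cv2.resize(b[120:200,130:210],(400,400))]))
E
```

```text
(no output)
```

View pics/a1.png

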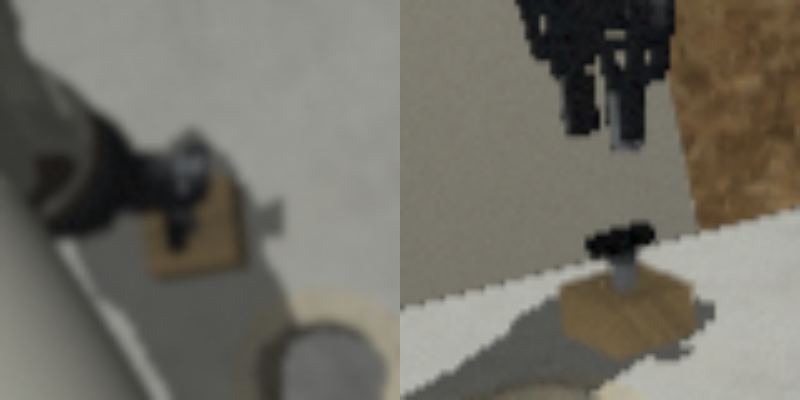

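The picture shows the open fingers lined up above the black T-handle, at about (180,225) in the top crop and (620,240) in the scene crop. I descend and grip.

Request:
tcp_steps(plan=[[[-0.002, 0, 0.04], 0, 0.04], [[-0.002, 0, 0.07], 0, 0.04], [[-0.002, 0, 0.082], 0, 0.04], [[-0.002, 0, 0.082], 0, 0.04]])

```text
time: 2.13
ee_pos: [0.5322, 0.2932, 0.069]
tcp_rot: [-179.9, -0.3, -171.9]
wrist_force: [-0.6, -0.3, -0.3]
opening: 0.0397
grasp_force: 0.0
```

Request:
tcp_steps(plan=[[[0, 0, 0], 0, 0], [[0, 0, 0], 0, 0], [[0, 0, 0], 0, 0], [[0, 0, 0], 0, 0], [[0, 0, 0], 0, 0]], force=80)

```text
time: 2.55
ee_pos: [0.5354, 0.2938, 0.074]
tcp_rot: [179.9, 0.2, -172.0]
wrist_force: [-1.5, 1.2, 8.0]
opening: 0.0141
grasp_force: 78.2
```

Request:
tcp_steps(plan=[[[0, 0, -0.02], 0, 0], [[0, 0, -0.04], 0, 0], [[0, 0, -0.08], 0, 0], [[0, 0, -0.12], 0, 0], [[0, 0, -0.15], 0, 0]])

```text
time: 2.97
ee_pos: [0.5346, 0.293, 0.2257]
tcp_rot: [179.9, 0.2, -172.0]
wrist_force: [0.8, 0.3, -0.6]
opening: 0.0136
grasp_force: 78.3
```

Request:
tcp_steps(plan=[[[0, 0, 0], 0, 0], [[0, 0, 0], 0, 0]])

```text
time: 3.13
ee_pos: [0.5354, 0.2934, 0.2244]
tcp_rot: [179.9, 0.3, -172.0]
wrist_force: [-0.3, 1.1, -1.7]
opening: 0.0137
grasp_force: 78.3
```

```bash
python3 - <<'E'
from h import *
b=bot.camera("scene");c=bot.camera("top");u,v=proj("scene",bot.get_obs()["ee_pos"]).astype(int);print(u,v)
w,z=proj("top",bot.get_obs()["ee_pos"]).astype(int)
cv2.imwrite("pics/a2.png",np.hstack([cv2.resize(b[v-30:v+50,u-40:u+40],(400,400)),cv2.resize(c[z-40:z+40,w-40:w+40],(400,400))]))
E
```

```text
168 118
```

View pics/a2.png

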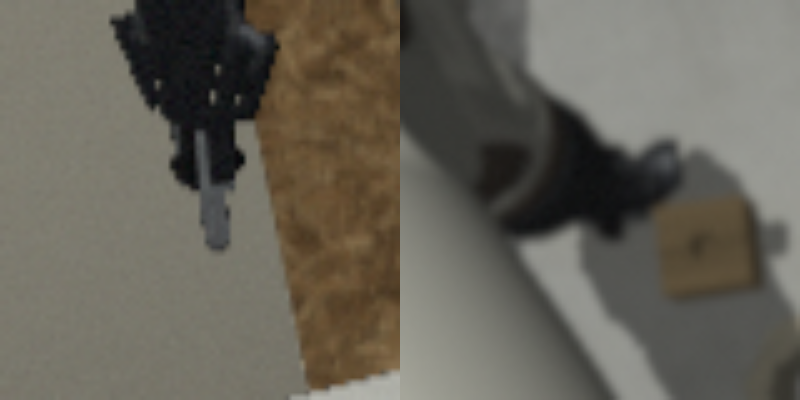

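The key is held upright in the gripper, with its shank tip at about (217,247) in the scene crop, and the empty hole shows at (705,245) in the top crop. I compare the tip pixel and the hole with the TCP.

```bash
python3 - <<'E'
from h import *
np.set_printoptions(precision=4,suppress=True)
o=np.array(bot.get_obs()["ee_pos"])
for z in(.158,.1624,.166): print(proj("scene",np.array([o[0],o[1],z])))
print("shank@+25",proj("scene",np.array([o[0],o[1],.187])))
b=bot.camera("scene");t=bot.camera("top")
hs=b[150:172,160:185].astype(int)
g=b.astype(int)
# shank: grey-blue, darker than wall
for v in range(150,172):
    r=g[v,160:185]; m=(r[:,0]-r[:,2]>-4)&(r.max(1)<135)&(r.max(1)>45); x=np.flatnonzero(m)+160
    if len(x): print(v,x.min(),x.max(),x.mean().round(1),[proj("scene",np.array([o[0],o[1],z])).round(1).tolist() for z in ()])
h=cv2.cvtColor(t,cv2.COLOR_BGR2HSV)
bt=(h[...,0]>8)&(h[...,0]<30)&(h[...,1]>60)
for a,c,p in blobs(bt,(140,180,180,215),40): r=cv2.minAreaRect(p);print("block",a,r,onz("top",c,.034))
gr=t.max(2); w=gr[190:203,152:166];print(w)
E
```

```text
[170.1774 138.8481]
[170.0463 137.4421]
[169.9386 136.2884]
shank@+25 [169.3051 129.4984]
block 351 ((158.0177764892578, 194.7487335205078), (18.737974166870117, 19.450443267822266), 85.91438293457031) [0.5364 0.2901 0.034 ]
[[91 90 90 90 89 90 89 89 90 90 89 90 88 82]
 [90 90 89 88 88 86 85 87 89 90 88 88 87 81]
 [90 89 87 83 80 79 79 82 86 87 87 86 85 79]
 [89 89 84 75 70 71 74 78 82 85 83 83 83 77]
 [89 86 81 69 62 69 76 79 81 82 82 82 82 80]
 [84 81 76 66 62 71 80 83 82 82 83 84 84 83]
 [82 82 78 70 67 75 81 83 84 85 86 86 87 85]
 [83 83 81 77 75 80 83 85 85 87 87 87 89 87]
 [85 86 85 83 82 84 86 86 86 88 88 88 88 87]
 [86 86 86 86 87 87 88 89 89 89 90 91 91 91]
 [88 88 89 89 91 91 91 92 91 91 92 92 93 91]
 [91 91 92 91 92 93 93 92 92 91 90 89 88 88]
 [92 93 92 91 91 90 89 89 87 86 83 82 81 80]]
```

```bash
python3 - <<'E'
from h import *
o=np.array(bot.get_obs()["ee_pos"])
g=np.mean([bot.camera("scene").astype(float) for _ in range(4)],0).max(2).round().astype(int)
print(g[122:142,160:182])
for z in(.165,.17,.175,.18,.185):
    print(z,[proj("scene",np.array([o[0]+d*.99,o[1]+d*.139,z])).round(1).tolist() for d in(0,.003)])
E
```

```text
[[125 124  36  10  13  20  15  62  90  60  30  28  24  24  20  18   6 120
  124 123 124  90]
 [125 124  36  16  17  11   9  53  88  60  28  25  25  24  24  31  98 124
  124 123 124  87]
 [125 123  49  21  13  18  10  53  91  70  32  24  24  23  16 102 124 123
  124 124 123 102]
 [125 126 108  31  29  17  15  47  89  74  28  24  19  24  36 120 124 123
  124 123 123 111]
 [124 123 124 103  41  12  20  51  92  85  62  54  71  74  60 119 125 122
  125 123 122 120]
 [125 122 124 125 104 101 102  47  82  88  84  82  88  76 104 122 123 122
  123 123 121 124]
 [124 124 123 124 123 125 124  74  79  88  86  83  91 106 124 123 124 123
  123 124 124 122]
 [123 123 124 125 124 124 123 113  82  88  81  80  86 121 123 124 124 122
  122 124 122 122]
 [124 124 124 123 123 122 124 123  85  81  76  80  82 120 123 122 123 122
  124 123 122 122]
 [124 124 124 124 122 124 122 122  84  78  76  79  82 121 122 123 122 123
  124 123 123 122]
 [123 124 124 123 122 124 122 123  84  81  83  80  82 110 123 123 123 123
  122 122 123 122]
 [124 123 125 123 120 124 123 124  91  84  84  81  80  74 121 124 122 122
  1
[... 253 characters left out ...]
80  87 120 122 122 122
  122 123 120 122]
 [123 123 122 122 122 122 123 123 124  88  89  81  90  77 122 121 121 123
  122 121 122 122]
 [123 122 123 122 122 124 123 122 122 100  78  75  87 104 122 124 124 124
  122 123 120 121]
 [122 122 121 123 123 124 123 122 121 118 108 104 107 120 124 122 121 123
  121 122 120 120]
 [122 121 122 122 122 124 121 122 121 122 121 122 123 120 122 121 122 123
  121 120 121 122]
 [123 123 122 121 121 122 122 123 120 122 123 123 121 122 122 121 122 122
  120 122 122 122]]
0.165 [[169.9, 136.6], [170.7, 136.4]]
0.17 [[169.7, 135.0], [170.6, 134.8]]
0.175 [[169.6, 133.4], [170.4, 133.2]]
0.18 [[169.4, 131.8], [170.3, 131.6]]
0.185 [[169.3, 130.2], [170.1, 130.0]]
```

Request:
tcp_steps(plan=[[[0.041, -0.393, 0], 51, 0], [[0.041, -0.393, 0], 51, 0], [[0.041, -0.393, 0], 51, 0], [[0.041, -0.393, 0], 51, 0], [[0.041, -0.393, 0], 51, 0]])

```text
time: 3.95
ee_pos: [0.5415, 0.0831, 0.2212]
tcp_rot: [-180.0, -0.0, 151.9]
wrist_force: [0.6, -0.6, 0.1]
opening: 0.0138
grasp_force: 78.7
```

```bash
python3 -c "
from workcell import bot;print(bot.get_obs()['q'])"
```

```text
[ 8.72335232e+00  4.09264191e+00  5.24310960e+00  9.11661078e+01
 -1.77528681e-03  3.68301135e+01]
```

Request:
tcp_steps(plan=[[[-0.094, -0.159, 0], 15, 0], [[-0.094, -0.159, 0], 15, 0], [[-0.094, -0.159, 0], 15, 0], [[-0.094, -0.159, 0], 15, 0], [[-0.094, -0.159, 0], 15, 0]])

```text
time: 4.37
ee_pos: [0.5506, -0.1039, 0.2212]
tcp_rot: [-179.9, 0.0, 137.0]
wrist_force: [0.3, 0.2, -0.6]
opening: 0.014
grasp_force: 78.8
```

Request:
tcp_steps(plan=[[[0, 0, 0], 0, 0], [[0, 0, 0], 0, 0], [[0, 0, 0], 0, 0]])

```text
time: 4.62
ee_pos: [0.5509, -0.0992, 0.2213]
tcp_rot: [-180.0, -0.0, 137.2]
wrist_force: [-0.9, 0.2, -1.0]
opening: 0.014
grasp_force: 78.8
```

```bash
cat > tip.py <<'E'
from h import *
np.set_printoptions(precision=4,suppress=True,linewidth=150)
o=np.array(bot.get_obs()["ee_pos"]);print(o,bot.get_obs()["tcp_rot"])
im=np.mean([bot.camera("scene").astype(float) for _ in range(4)],0)
cv2.imwrite("pics/tip.png",im)
hs=cv2.cvtColor(im.astype(np.uint8),cv2.COLOR_BGR2HSV)
u,v=proj("scene",o-[0,0,.062]).round().astype(int);print("exp tip",proj("scene",o-[0,0,.062]),"exp -40",proj("scene",o-[0,0,.04]),"socket",proj("scene",np.array([.5513,-.1033,.123])))
print(im.max(2)[v-16:v+5,u-10:u+12].round().astype(int))
E
python3 tip.py
```

```text
[ 0.5509 -0.0992  0.2213] [-179.9943   -0.0353  137.2107]
exp tip [258.4204 173.1584] exp -40 [258.4767 164.2223] socket [259.587 187.981]
[[139 131 130 130 127 106 106  54  29  24  26  27  26  58 105  77  76  76  78  78  80  80]
 [105 109 134 109 103 113 108  92  88  85  84  84  84  92 106  76  73  74  76  78  78  79]
 [141 146 107  60  86 108 118 108 108 106 106 105 106 107 106  74  71  73  72  74  78  75]
 [160 162 139  52  79  81  92 107 112 106  99 102 100 102  95  81  74  74  72  72  74  77]
 [156 156 157  62  57  67  76 100 108 106  95  96  96  98  96  96  72  72  74  72  74  74]
 [157 155 154 130 126  70  73  88  93 102  96  97  95  98 110 120 114  98  81  74  75  75]
 [160 156 152 151 152 124  59  71  78 102  95  96  96 101 112 122 128 126 117 113 106  82]
 [165 161 156 153 150 149 123  64  65 101  95 
[... 646 characters left out ...]
99 113 161 160 157 153 152 146 145]
 [160 161 162 155 141 152 154 164 166 101  94  94  95  93  96 132 152 161 159 154 148 146]
 [166 166 165 163 161 160 161 162 166 112  97  92  93  78  80  97 118 124 132 146 154 153]
 [168 168 154 157 156 144 147 156 162 150 146 143  95  59  62  71  78  85 102 117 132 148]
 [144 146 126 157 124 106 114 129 150 148 164 162 139  67  53  50  58  67  74  79  96 103]
 [122 127 116 154  91  66  88 104 112 113 133 150 158 135 128  69  57  54  53  60  64  56]
 [117 122 116 151  99  56  68  79  68  87 100 108 122 127 146 137 130 126  67  48  48  45]][ WARN:0@2.473] global loadsave.cpp:1063 imwrite_ Unsupported depth image for selected encoder is fallbacked to CV_8U.
```

Request:
tcp_steps(plan=[[[-0.001, -0.003, 0.012], 0, 0], [[-0.001, -0.003, 0.024], 0, 0], [[-0.001, -0.003, 0.024], 0, 0], [[-0.001, -0.003, 0.024], 0, 0], [[-0.001, -0.003, 0.024], 0, 0]])

```text
time: 5.23
ee_pos: [0.5497, -0.1022, 0.1977]
tcp_rot: [180.0, -0.0, 137.2]
wrist_force: [0.7, -0.1, 0.0]
opening: 0.0137
grasp_force: 78.8
```

```bash
python3 tip.py 2>/dev/null | head -3
```

```text
[ 0.5497 -0.1022  0.1977] [179.9988  -0.0037 137.2375]
exp tip [258.8267 183.0217] exp -40 [258.8867 174.2581] socket [259.587 187.981]
[[153 150 151 158 154 119  96  36  28  26  24  28  28  90 103  93  86  91  83  85  80 156]
```

Request:
tcp_steps(plan=[[[0, 0, 0.008], 0, 0], [[0, 0, 0.014], 0, 0], [[0, 0, 0.018], 0, 0], [[0, 0, 0.02], 0, 0], [[0, 0, 0.02], 0, 0]])

```text
time: 5.85
ee_pos: [0.5505, -0.1022, 0.1783]
tcp_rot: [179.8, 0.1, 137.2]
wrist_force: [4.6, 3.8, -0.5]
opening: 0.0137
grasp_force: 78.2
```

Request:
tcp_steps(plan=[[[0, 0.001, 0.006], 0, 0], [[0, 0.001, 0.011], 0, 0], [[0, 0.001, 0.015], 0, 0], [[0, 0.001, 0.018], 0, 0], [[0, 0.001, 0.018], 0, 0]])

```text
time: 6.27
ee_pos: [0.551, -0.1018, 0.1607]
tcp_rot: [179.9, 0.1, 137.2]
wrist_force: [0.8, 3.2, 12.2]
opening: 0.0141
grasp_force: 80.0
```

Request:
tcp_steps(plan=[[[0, 0, 0], 7, 0], [[0, 0, 0], 14, 0], [[0, 0, 0], 21, 0], [[0, 0, 0], 28, 0], [[0, 0, 0], 35, 0]])

```text
time: 6.68
ee_pos: [0.5521, -0.1017, 0.1608]
tcp_rot: [179.7, 0.1, 101.9]
wrist_force: [7.9, 2.5, 8.7]
opening: 0.0138
grasp_force: 78.6
```

```bash
python3 -c "
from workcell import bot;print(bot.get_obs()['torque'])"
```

```text
[ 0.57685315 -1.67686856  0.10143399]
```

Request:
tcp_steps(plan=[[[0, 0, 0], 7, 0], [[0, 0, 0], 14, 0], [[0, 0, 0], 20, 0], [[0, 0, 0], 24, 0], [[0, 0, 0], 24, 0]])

```text
time: 7.1
ee_pos: [0.5525, -0.1022, 0.1609]
tcp_rot: [179.7, -0.0, 78.0]
wrist_force: [9.2, 1.1, 8.3]
opening: 0.0137
grasp_force: 78.4
```

```bash
python3 -c "
from workcell import bot;print(bot.get_obs()['torque'])"
```

```text
[ 0.08701013 -2.05250351  0.10809205]
```

Request:
tcp_steps(plan=[[[0, 0, 0], 3, 0], [[0, 0, 0], 6, 0], [[0, 0, 0], 6, 0]])

```text
time: 7.35
ee_pos: [0.5527, -0.1023, 0.1609]
tcp_rot: [179.6, -0.0, 72.0]
wrist_force: [10.5, 0.6, 8.2]
opening: 0.0137
grasp_force: 78.3
```

```bash
python3 -c "
from workcell import bot;print(bot.get_obs()['torque'])"
```

```text
[-0.0487844  -2.35164501  0.1176872 ]
```

Request:
tcp_steps(plan=[[[0, 0, 0], 3, 0], [[0, 0, 0], 3, 0]])

```text
time: 7.52
ee_pos: [0.5528, -0.1023, 0.1609]
tcp_rot: [179.6, -0.1, 69.1]
wrist_force: [11.1, -0.1, 7.2]
opening: 0.0138
grasp_force: 78.3
```

```bash
python3 -c "
from workcell import bot;print(bot.get_obs()['torque'])"
```

```text
[-0.09873216 -2.4646761   0.25748044]
```

Request:
tcp_steps(plan=[[[0, 0, 0], 2, 0], [[0, 0, 0], 2, 0.05], [[0, 0, 0], 2, 0.05], [[0, 0, 0], 2, 0.05], [[0, 0, 0], 2, 0.05]])

```text
time: 7.93
ee_pos: [0.5498, -0.1019, 0.1586]
tcp_rot: [-179.9, 0.0, 67.2]
wrist_force: [-0.3, 0.4, -0.4]
opening: 0.05
grasp_force: 0.0
```

Request:
tcp_steps(plan=[[[0, 0, -0.02], 0, 0.05], [[0, 0, -0.06], 0, 0.05], [[0, 0, -0.1], 0, 0.05], [[0, 0, -0.1], 0, 0.05]])

```text
time: 8.27
ee_pos: [0.5515, -0.1022, 0.267]
tcp_rot: [179.5, -0.1, 67.2]
wrist_force: [-0.0, 0.0, 1.0]
opening: 0.0499
grasp_force: 0.0
```

Request:
tcp_steps(plan=[[[-0.1, 0, 0], 0, 0.07], [[-0.1, 0, 0], 0, 0.07], [[-0.1, 0, 0], 0, 0.07]])

```text
time: 8.52
ee_pos: [0.5101, -0.1968, 0.2593]
tcp_rot: [-180.0, 0.1, 67.2]
wrist_force: [0.2, 0.1, -0.6]
opening: 0.07
grasp_force: 0.0
```

```bash
python3 - <<'E'
from h import *
a=bot.camera("top");b=bot.camera("scene")
np.save("pics/t2.npy",a)
cv2.imwrite("pics/a3.png",np.hstack([cv2.resize(a[130:230,235:335],(400,400)),cv2.resize(b[140:260,200:320],(400,400))]))
E
```

```text
(no output)
```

View pics/a3.png

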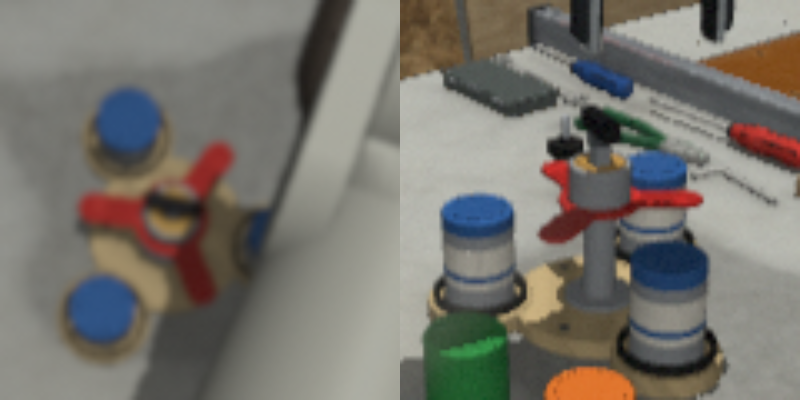

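The picture shows the key home in the lock and the red arms standing between the tins, so all the lids are free (lids in the top crop at (128,120) and (103,308), the third hidden by the arm). I refine the tin centres.

```bash
python3 - <<'E'
from h import *
np.set_printoptions(precision=4,suppress=True)
t=np.load("pics/t2.npy");h=cv2.cvtColor(t,cv2.COLOR_BGR2HSV)
for a,c,p in blobs((h[...,0]>100)&(h[...,0]<130)&(h[...,1]>120),(230,140,330,230),30): print(a,c,onz("top",c,.085))
b=bot.camera("scene");hs=cv2.cvtColor(b,cv2.COLOR_BGR2HSV)
for a,c,p in blobs((hs[...,0]>100)&(hs[...,0]<130)&(hs[...,1]>120),(200,180,310,250),30): r=cv2.boundingRect(p.astype(np.int32));print("s",a,c,r,onz("scene",c,.082))
for d in(21.2,-98.8,141.2):
    q=np.array([.5514,-.1033])+.088*np.array([np.cos(np.radians(d)),np.sin(np.radians(d))]);print(d,q)
E
```

```text
177 [266.5706 159.9548] [ 0.6314 -0.0721  0.085 ]
186 [260.0968 206.8871] [ 0.4817 -0.0474  0.085 ]
s 151 [277.0397 190.5563] (269, 185, 17, 11) [ 0.6367 -0.0741  0.082 ]
s 217 [222.9078 204.4839] (213, 199, 21, 12) [ 0.4815 -0.0507  0.082 ]
s 271 [280.3911 219.4465] (269, 213, 23, 14) [ 0.5349 -0.1927  0.082 ]
21.2 [ 0.6334 -0.0715]
-98.8 [ 0.5379 -0.1903]
141.2 [ 0.4828 -0.0482]
```

Request:
tcp_steps(plan=[[[0.016, 0.0226, 0.04], -7, 0.07], [[0.016, 0.0226, 0.08], -14, 0.07], [[0.016, 0.0226, 0.12], -14, 0.07], [[0.016, 0.0226, 0.12], -14, 0.07], [[0.016, 0.0226, 0.12], -14, 0.07]], force=50)

```text
time: 9.08
ee_pos: [0.5375, -0.1867, 0.1375]
tcp_rot: [-179.7, -0.1, 81.2]
wrist_force: [0.8, 0.5, 1.3]
opening: 0.0698
grasp_force: 0.0
```

Request:
tcp_steps(plan=[[[-0.004, 0, 0.03], 0, 0.07], [[-0.004, 0, 0.06], 0, 0.07], [[-0.004, 0, 0.074], 0, 0.07], [[-0.004, 0, 0.074], 0, 0.07]])

```text
time: 9.42
ee_pos: [0.5381, -0.1917, 0.0656]
tcp_rot: [-179.9, -0.0, 81.2]
wrist_force: [-1.0, 0.6, -0.7]
opening: 0.0698
grasp_force: 0.0
```

Request:
tcp_steps(plan=[[[0, 0, 0], 0, 0.04], [[0, 0, 0], 0, 0.04], [[0, 0, 0], 0, 0.04], [[0, 0, 0], 0, 0.04], [[0, 0, 0], 0, 0.04]], force=50)

```text
time: 9.83
ee_pos: [0.5395, -0.1924, 0.0693]
tcp_rot: [179.8, 0.0, 81.2]
wrist_force: [-3.1, 1.3, 8.7]
opening: 0.0517
grasp_force: 53.3
```

Request:
tcp_steps(plan=[[[0, 0, -0.01], 0, 0.04], [[0, 0, -0.025], 0, 0.04], [[0, 0, -0.04], 0, 0.04]])

```text
time: 10.08
ee_pos: [0.538, -0.1919, 0.107]
tcp_rot: [-180.0, -0.0, 81.2]
wrist_force: [1.1, 0.4, -6.8]
opening: 0.0517
grasp_force: 54.2
```

Request:
tcp_steps(plan=[[[0, 0, 0], 0, 0.04], [[0, 0, 0], 0, 0.04], [[0, 0, 0], 0, 0.04], [[0, 0, 0], 0, 0.04]])

```text
time: 10.42
ee_pos: [0.5377, -0.1918, 0.1046]
tcp_rot: [-179.9, -0.0, 81.2]
wrist_force: [-0.0, -0.4, -6.8]
opening: 0.0515
grasp_force: 54.2
```

Request:
tcp_steps(plan=[[[0, 0, 0], 0, 0.04], [[0, 0, 0], 0, 0.04], [[0, 0, 0], 0, 0.04], [[0, 0, 0], 0, 0.04]])

```text
time: 10.75
ee_pos: [0.538, -0.1919, 0.1052]
tcp_rot: [-180.0, -0.0, 81.2]
wrist_force: [-0.4, 0.1, -7.5]
opening: 0.0513
grasp_force: 54.2
```

Tin B reads about 7 N (roughly 0.68 kg), so it is probably the heaviest. I set it back and test the others.

Request:
tcp_steps(plan=[[[0, 0, 0.012], 0, 0.04], [[0, 0, 0.024], 0, 0.04], [[0, 0, 0.032], 0, 0.04], [[0, 0, 0.036], 0, 0.04], [[0, 0, 0.037], 0, 0.04]])

```text
time: 11.17
ee_pos: [0.5372, -0.1917, 0.0691]
tcp_rot: [-179.9, -0.0, 81.2]
wrist_force: [-11.1, 3.5, 17.3]
opening: 0.0518
grasp_force: 56.2
```

Request:
tcp_steps(plan=[[[0, 0, 0], 0, 0.04], [[0, 0, 0], 0, 0.06], [[0, 0, 0], 0, 0.07], [[0, 0, 0], 0, 0.07], [[0, 0, 0], 0, 0.07]])

```text
time: 11.58
ee_pos: [0.5383, -0.192, 0.0685]
tcp_rot: [180.0, 0.0, 81.2]
wrist_force: [-0.1, -0.1, -0.5]
opening: 0.0703
grasp_force: 0.0
```

Request:
tcp_steps(plan=[[[0, 0, -0.04], 0, 0.07], [[0, 0, -0.08], 0, 0.07], [[0, 0, -0.12], 0, 0.07], [[0, 0, -0.16], 0, 0.07], [[0, 0, -0.16], 0, 0.07]])

```text
time: 12.0
ee_pos: [0.54, -0.1927, 0.2373]
tcp_rot: [179.4, 0.1, 81.2]
wrist_force: [1.1, -0.4, 1.2]
opening: 0.0699
grasp_force: 0.0
```

Request:
tcp_steps(plan=[[[0.133, 0.075, 0], 60, 0.07], [[0.133, 0.075, 0], 60, 0.07], [[0.133, 0.075, 0], 60, 0.07], [[0.133, 0.075, 0], 60, 0.07], [[0.133, 0.075, 0], 60, 0.07]])

```text
time: 12.42
ee_pos: [0.6352, -0.0675, 0.2271]
tcp_rot: [-179.9, -0.0, 45.9]
wrist_force: [0.7, -1.0, 0.3]
opening: 0.0699
grasp_force: 0.0
```

Request:
tcp_steps(plan=[[[0, 0, 0], 20, 0.07], [[0, 0, 0], 25, 0.07], [[0, 0, 0], 25, 0.07], [[0, 0, 0], 25, 0.07], [[0, 0, 0], 25, 0.07]])

```text
time: 12.83
ee_pos: [0.6327, -0.0719, 0.2283]
tcp_rot: [180.0, -0.0, 20.9]
wrist_force: [-0.2, -0.1, -0.8]
opening: 0.07
grasp_force: 0.0
```

Request:
tcp_steps(plan=[[[0, 0, 0.04], 0, 0.07], [[0, 0, 0.08], 0, 0.07], [[0, 0, 0.12], 0, 0.07], [[0, 0, 0.15], 0, 0.07], [[0, 0, 0.162], 0, 0.07]])

```text
time: 13.25
ee_pos: [0.6302, -0.0718, 0.0612]
tcp_rot: [-179.8, 0.3, 21.2]
wrist_force: [-0.3, 0.1, -0.5]
opening: 0.0699
grasp_force: 0.0
```

Request:
tcp_steps(plan=[[[0, 0, 0], 0, 0.07], [[0, 0, 0], 0, 0.04], [[0, 0, 0], 0, 0.04], [[0, 0, 0], 0, 0.04], [[0, 0, 0], 0, 0.04]], force=50)

```text
time: 13.67
ee_pos: [0.6339, -0.0722, 0.0691]
tcp_rot: [179.9, -0.2, 21.1]
wrist_force: [-0.1, -1.7, 6.4]
opening: 0.0512
grasp_force: 53.2
```

Request:
tcp_steps(plan=[[[0, 0, -0.01], 0, 0.04], [[0, 0, -0.025], 0, 0.04], [[0, 0, -0.04], 0, 0.04], [[0, 0, -0.04], 0, 0.04], [[0, 0, -0.04], 0, 0.04]])

```text
time: 14.08
ee_pos: [0.6331, -0.072, 0.1076]
tcp_rot: [180.0, -0.1, 21.1]
wrist_force: [-0.9, -0.6, -4.3]
opening: 0.0513
grasp_force: 53.0
```

Request:
tcp_steps(plan=[[[0, 0, 0], 0, 0.04], [[0, 0, 0], 0, 0.04], [[0, 0, 0], 0, 0.04], [[0, 0, 0], 0, 0.04]])

```text
time: 14.42
ee_pos: [0.6322, -0.0719, 0.1057]
tcp_rot: [-180.0, 0.1, 21.1]
wrist_force: [0.2, -0.4, -2.6]
opening: 0.0509
grasp_force: 52.9
```

Request:
tcp_steps(plan=[[[0, 0, 0.012], 0, 0.04], [[0, 0, 0.024], 0, 0.04], [[0, 0, 0.032], 0, 0.04], [[0, 0, 0.036], 0, 0.04], [[0, 0, 0.037], 0, 0.04]])

```text
time: 14.83
ee_pos: [0.6318, -0.0719, 0.0692]
tcp_rot: [-180.0, 0.1, 21.1]
wrist_force: [-5.3, -0.9, 9.0]
opening: 0.0508
grasp_force: 53.9
```

Request:
tcp_steps(plan=[[[0, 0, 0], 0, 0.04], [[0, 0, 0], 0, 0.06], [[0, 0, 0], 0, 0.07], [[0, 0, 0], 0, 0.07], [[0, 0, 0], 0, 0.07]])

```text
time: 15.25
ee_pos: [0.6327, -0.072, 0.0695]
tcp_rot: [180.0, -0.0, 21.1]
wrist_force: [-0.6, -0.1, 0.1]
opening: 0.0696
grasp_force: 0.0
```

Request:
tcp_steps(plan=[[[0, 0, -0.04], 0, 0.07], [[0, 0, -0.08], 0, 0.07], [[0, 0, -0.12], 0, 0.07], [[0, 0, -0.16], 0, 0.07], [[0, 0, -0.16], 0, 0.07]])

```text
time: 15.67
ee_pos: [0.6344, -0.0722, 0.239]
tcp_rot: [179.7, -0.6, 21.1]
wrist_force: [1.9, -0.1, 1.8]
opening: 0.07
grasp_force: 0.0
```

```bash
python3 -c "
from workcell import bot;print(bot.get_obs()['q'])"
```

```text
[-6.49302239e+00  1.65756505e+01  2.15091913e+01  9.42480669e+01
  1.59232083e-03  1.52454724e+02]
```

Request:
tcp_steps(plan=[[[-0.132, -0.077, 0], -120, 0.07], [[-0.132, -0.077, 0], -120, 0.07], [[-0.132, -0.077, 0], -120, 0.07], [[-0.132, -0.077, 0], -120, 0.07], [[-0.132, -0.077, 0], -120, 0.07]])

```text
time: 16.08
ee_pos: [0.4778, -0.047, 0.2306]
tcp_rot: [180.0, -0.0, 57.2]
wrist_force: [-0.2, -0.2, 0.6]
opening: 0.0702
grasp_force: 0.0
```

Request:
tcp_steps(plan=[[[0, 0, 0], -84, 0.07], [[0, 0, 0], -84, 0.07], [[0, 0, 0], -84, 0.07], [[0, 0, 0], -84, 0.07], [[0, 0, 0], -84, 0.07]])

```text
time: 16.5
ee_pos: [0.4818, -0.0476, 0.2297]
tcp_rot: [180.0, 0.0, 93.0]
wrist_force: [0.6, 0.6, 0.8]
opening: 0.0698
grasp_force: 0.0
```

Request:
tcp_steps(plan=[[[0, 0, 0], -49, 0.07], [[0, 0, 0], -49, 0.07], [[0, 0, 0], -49, 0.07], [[0, 0, 0], -49, 0.07], [[0, 0, 0], -49, 0.07]])

```text
time: 16.92
ee_pos: [0.4818, -0.0476, 0.2296]
tcp_rot: [180.0, 0.0, 128.8]
wrist_force: [0.2, -0.2, 0.1]
opening: 0.0699
grasp_force: 0.0
```

Request:
tcp_steps(plan=[[[0, 0, 0.03], -7, 0.07], [[0, 0, 0.06], -12.4, 0.07], [[0, 0, 0.1], -12.4, 0.07], [[0, 0, 0.14], -12.4, 0.07], [[0, 0, 0.163], -12.4, 0.07]])

```text
time: 17.33
ee_pos: [0.48, -0.0474, 0.0625]
tcp_rot: [-179.9, -0.2, 140.9]
wrist_force: [-0.0, -0.4, -0.0]
opening: 0.0703
grasp_force: 0.0
```

Request:
tcp_steps(plan=[[[0, 0, 0], 0, 0.07], [[0, 0, 0], 0, 0.04], [[0, 0, 0], 0, 0.04], [[0, 0, 0], 0, 0.04], [[0, 0, 0], 0, 0.04]], force=50)

```text
time: 17.75
ee_pos: [0.4827, -0.0476, 0.0683]
tcp_rot: [179.9, 0.1, 140.9]
wrist_force: [0.4, 0.5, -2.3]
opening: 0.0508
grasp_force: 52.3
```

Request:
tcp_steps(plan=[[[0, 0, -0.01], 0, 0.04], [[0, 0, -0.025], 0, 0.04], [[0, 0, -0.04], 0, 0.04], [[0, 0, -0.04], 0, 0.04], [[0, 0, -0.04], 0, 0.04]])

```text
time: 18.17
ee_pos: [0.4825, -0.0476, 0.1078]
tcp_rot: [179.9, 0.1, 140.9]
wrist_force: [0.3, -0.0, -2.6]
opening: 0.0514
grasp_force: 52.6
```

Request:
tcp_steps(plan=[[[0, 0, 0], 0, 0.04], [[0, 0, 0], 0, 0.04], [[0, 0, 0], 0, 0.04], [[0, 0, 0], 0, 0.04]])

```text
time: 18.5
ee_pos: [0.4814, -0.0475, 0.1059]
tcp_rot: [-180.0, -0.1, 140.9]
wrist_force: [0.5, 0.1, -2.4]
opening: 0.0512
grasp_force: 52.6
```

C weighs about 0.24 kg and A about 0.34 kg, so B is the heaviest. I set C back and return to B.

Request:
tcp_steps(plan=[[[0, 0, 0.012], 0, 0.04], [[0, 0, 0.024], 0, 0.04], [[0, 0, 0.032], 0, 0.04], [[0, 0, 0.036], 0, 0.04], [[0, 0, 0.038], 0, 0.04]])

```text
time: 18.92
ee_pos: [0.4809, -0.0475, 0.0681]
tcp_rot: [-179.9, -0.1, 140.9]
wrist_force: [-12.1, 1.7, 22.5]
opening: 0.0509
grasp_force: 54.4
```

Request:
tcp_steps(plan=[[[0, 0, 0], 0, 0.04], [[0, 0, 0], 0, 0.06], [[0, 0, 0], 0, 0.07], [[0, 0, 0], 0, 0.07], [[0, 0, 0], 0, 0.07]])

```text
time: 19.33
ee_pos: [0.4818, -0.0476, 0.0686]
tcp_rot: [180.0, 0.0, 140.9]
wrist_force: [-0.8, 0.1, 0.3]
opening: 0.07
grasp_force: 0.0
```

Request:
tcp_steps(plan=[[[0, 0, -0.04], 0, 0.07], [[0, 0, -0.08], 0, 0.07], [[0, 0, -0.12], 0, 0.07], [[0, 0, -0.16], 0, 0.07], [[0, 0, -0.16], 0, 0.07]])

```text
time: 19.75
ee_pos: [0.4836, -0.0478, 0.2366]
tcp_rot: [179.7, 0.5, 140.9]
wrist_force: [1.9, -0.6, 0.4]
opening: 0.0699
grasp_force: 0.0
```

Request:
tcp_steps(plan=[[[-0.135, -0.0765, 0], 60, 0.07], [[-0.135, -0.0765, 0], 60, 0.07], [[-0.135, -0.0765, 0], 60, 0.07], [[-0.135, -0.0765, 0], 60, 0.07], [[-0.135, -0.0765, 0], 60, 0.07]])

```text
time: 20.17
ee_pos: [0.5393, -0.1966, 0.227]
tcp_rot: [-180.0, 0.0, 104.5]
wrist_force: [0.2, 0.6, 0.9]
opening: 0.0698
grasp_force: 0.0
```

Request:
tcp_steps(plan=[[[0, 0, 0], 24, 0.07], [[0, 0, 0], 24, 0.07], [[0, 0, 0], 24, 0.07], [[0, 0, 0], 24, 0.07], [[0, 0, 0], 24, 0.07]])

```text
time: 20.58
ee_pos: [0.5383, -0.1922, 0.2284]
tcp_rot: [-180.0, 0.0, 80.9]
wrist_force: [1.0, 1.4, -0.2]
opening: 0.0698
grasp_force: 0.0
```

```bash
python3 - <<'E'
from h import *
np.set_printoptions(precision=4,suppress=True)
b=bot.camera("scene");hs=cv2.cvtColor(b,cv2.COLOR_BGR2HSV)
for a,c,p in blobs((hs[...,0]>100)&(hs[...,0]<130)&(hs[...,1]>120),(200,180,310,250),30): print("s",a,c,onz("scene",c,.082))
E
```

```text
s 141 [276.5887 190.7801] [ 0.6348 -0.0744  0.082 ]
s 214 [222.514  204.5701] [ 0.4805 -0.0505  0.082 ]
s 269 [280.316  219.3978] [ 0.5349 -0.1924  0.082 ]
```

The tins sit within about 2 mm of where they stood at the start. Now I grip B and lift it.

Request:
tcp_steps(plan=[[[0, 0, 0.04], 0, 0.07], [[0, 0, 0.08], 0, 0.07], [[0, 0, 0.12], 0, 0.07], [[0, 0, 0.15], 0, 0.07], [[0, 0, 0.162], 0, 0.07]])

```text
time: 21.05
ee_pos: [0.5359, -0.1912, 0.0617]
tcp_rot: [-179.7, -0.1, 81.2]
wrist_force: [-1.0, 0.6, -1.0]
opening: 0.0699
grasp_force: 0.0
```

Request:
tcp_steps(plan=[[[0, 0, 0], 0, 0.07], [[0, 0, 0], 0, 0.04], [[0, 0, 0], 0, 0.04], [[0, 0, 0], 0, 0.04], [[0, 0, 0], 0, 0.04]], force=60)

```text
time: 21.47
ee_pos: [0.5393, -0.1925, 0.069]
tcp_rot: [179.8, 0.0, 81.1]
wrist_force: [-0.8, 0.4, 8.5]
opening: 0.0519
grasp_force: 64.7
```

Request:
tcp_steps(plan=[[[0, 0, -0.02], 0, 0.04], [[0, 0, -0.05], 0, 0.04], [[0, 0, -0.09], 0, 0.04], [[0, 0, -0.125], 0, 0.04], [[0, 0, -0.15], 0, 0.04]])

```text
time: 21.88
ee_pos: [0.5385, -0.1922, 0.2204]
tcp_rot: [179.8, 0.0, 81.1]
wrist_force: [0.7, -0.2, -6.8]
opening: 0.0514
grasp_force: 65.7
```

Request:
tcp_steps(plan=[[[0, 0, 0], 0, 0.04], [[0, 0, 0], 0, 0.04], [[0, 0, 0], 0, 0.04], [[0, 0, 0], 0, 0.04], [[0, 0, 0], 0, 0.04]])

```text
time: 22.3
ee_pos: [0.5375, -0.1919, 0.2144]
tcp_rot: [-179.8, -0.0, 81.1]
wrist_force: [0.9, -0.3, -7.0]
opening: 0.0511
grasp_force: 65.6
```

Request:
tcp_steps(plan=[[[0, 0, 0], 0, 0.04], [[0, 0, 0], 0, 0.04], [[0, 0, 0], 0, 0.04], [[0, 0, 0], 0, 0.04], [[0, 0, 0], 0, 0.04]])

```text
time: 22.72
ee_pos: [0.5381, -0.1921, 0.2165]
tcp_rot: [-180.0, -0.0, 81.1]
wrist_force: [-0.1, -0.2, -6.9]
opening: 0.0512
grasp_force: 65.6
```

```bash
python3 - <<'E'
from h import *
a=bot.camera("top");b=bot.camera("scene")
cv2.imwrite("pics/a4.png",np.hstack([cv2.resize(a[130:230,235:335],(400,400)),cv2.resize(b[130:260,200:330],(400,400))]))
E
```

```text
(no output)
```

View pics/a4.png

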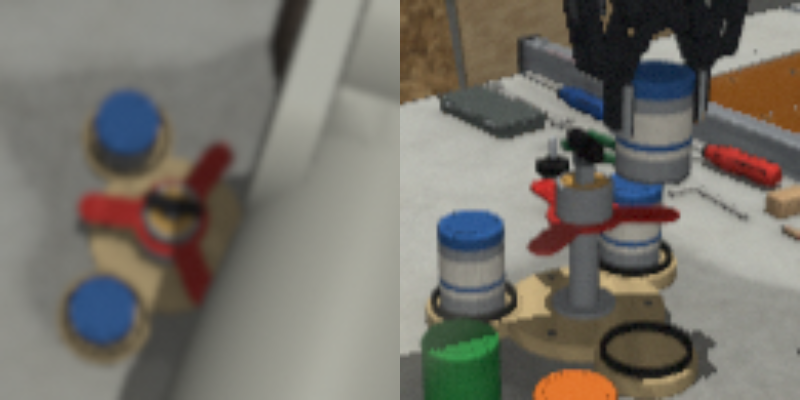

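The heaviest tin hangs upright in the gripper at about (657,120) in the scene crop, above its empty seat. The other two stand in their seats and the key is home in the lock.

```bash
python3 -c "
from workcell import bot;print(bot.job_done())"
```

```text
the job is handed in; nothing more can be done
None
```

The job is handed in: the key is home and turned to its stop in the lock, all three tins were weighed, and the heaviest (about 7 N, roughly 0.7 kg) is held upright and still about 15 cm above its seat, with the other two back in theirs; the hand-in call gave no verdict.

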